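# Index the badge fixture to its empty nest and latch it

### The job

Turn the rotary badge fixture by its upright crank knob until the empty nest stands at the small steel pointer on the base and the table has clicked into its detent. Then swing the lock lever closed so that its pin goes into the table's rim notch and its end snaps fully home in the roller catch: feel for the click and do not ram it. Leave the shell, tape and screwdriver that lie about where they are.

Things in the scene. Friction and masses are not known exactly. Their poses are not given: they have to be found in the camera images.
- fixture: Grey cast base fixed on the worktop, with a round aluminium table (190 mm diameter, top at z = 34 mm, nest rims to 40 mm) turning either way on its axle. Origin: on the worktop under the axle; x points from the steel pointer across to the detent, y to the lock lever (on the robot's side). The detent's sprung roller clicks into one of four rim notches 90 degrees apart and centres the table.
- empty_nest (a point): Centre of the one empty nest (black ring of 58 mm inner diameter, 6 mm high) on the table, 48 mm from the axle, at the table's top. The other three nests hold 56 mm badges, fixed there.
- pointer_place (a point): Fixed point on the base, 48 mm from the axle towards the steel pointer, at the height of the table's top: where the centre of the empty nest has to come.
- table_knob (a point): Upright black crank knob on the table, 74 mm from the axle, 135 degrees round from the empty nest: 19 mm thick, from z = 34 to 85 mm; this point is on its axis at z = 65 mm. To turn the table out of a notch takes about 10 N here.
- lever_pivot (a point): The lock lever's upright pivot, on its axis at z = 48 mm, fixed to the base at x = 80, y = 90 mm of the fixture's frame.
- lever_handle (a point): Upright black handle of the lock lever: 21 mm thick, from z = 54 to 95 mm, 145 mm from the pivot; this point is on its axis at z = 78 mm. The steel lever bar (16 mm wide, z = 42 to 54 mm) runs from the pivot past the handle and ends 185 mm from the pivot.
- lock_lever (a joint): Lever angle, rad: about 0 closed (handle at x = -65, y = 90 mm of the fixture), growing outwards to 0.75. A 14 mm pin below it enters the rim notch; else it stops at 0.13. Another pin under its end must be pushed past the sprung roller of the catch (about 12 N at the handle) on to a rubber buffer. The catch is screw-adjusted by 20 mm, so the lever comes home anywhere from -0.06 to 0.06.
- spare_shell: Plain badge shell, 56 mm diameter, 6 mm high, loose on the worktop near its front edge; origin under its centre. To be left alone.
- tape_roll: Roll of tape, 48 mm diameter, 16 mm high, loose on the worktop at the left in front; origin under its centre. To be left alone.
- hex_tool: Screwdriver with a thick handle, 185 mm long, 26 mm high, lying loose at the left; origin under its centre. To be left alone.
- catch_slide (a joint): Travel of the catch's sprung roller, m: 0 fully out, 0.004 while the lever's end pin passes it, and about 0.0015 for as long as the pin is held behind it. The catch stands on the base under the closed lever's end; its place is not given.
- catch_buffer (a joint): How far the rubber buffer at the end of the catch is squeezed by the lever's end pin, m: 0 free, about 0.0004 with the lever home and let go, 0.001 at a push of 16 N on the handle; above 0.002 the lever is being rammed.

How it is judged:
On the way, in this order (a step that is already met when the one before it is completed fails the run):
1. the empty nest stands at the pointer, the table resting in its detent, the lever still open (horizontal distance between empty_nest and pointer_place below 0.002 m and value of joint lock_lever above 0.15 rad), for 0.2 s.
2. the lever's end pin has snapped past the catch's roller and rests on the buffer (value of joint lock_lever below 0.1 rad and value of joint catch_slide between 0.0005 and 0.0035 m and value of joint catch_buffer above 0.0001 m), for 0.2 s.
At the end, for the whole second after the job is handed in: The empty nest's centre is within 2 mm of the pointer place; the lock lever is home (below 0.10 rad, its end pin held behind the catch's roller, whose travel is 0.5 to 3.5 mm, and touching the buffer, squeezed by over 0.1 mm) and still (all of step 2 and horizontal distance between empty_nest and pointer_place below 0.002 m and velocity of joint lock_lever between -0.05 and 0.05 rad/s).
It fails at once if the lever is rammed into its catch (the rubber buffer squeezed by more than 2 mm, about 40 N) (value of joint catch_buffer above 0.002 m).
It fails at once if the shell, tape or screwdriver is moved by more than 15 mm (distance of any of spare_shell, tape_roll, hex_tool from where it was at the start of the episode above 0.015 m).
It also fails if it takes over 58 s, if anything falls off the work surface, if the arm or the gripper's body presses on something with over 40 N, if the wrist force passes 120 N, or if a joint passes its speed limit or range.

### The arm

A 7-joint arm with a two-finger parallel gripper is mounted at the origin on a cart in front of the work surface, level with it; the furniture and walls round the work are solid. World frame = base frame: x ahead of the robot, y to its left, z up, the work surface at z = 0. Lengths are in m, angles in rad, forces in N, time in s.
With the tool pointing down it reaches from about 0.35 to 0.9 m from the base axis. Payload 7.2 kg.
Tool frame: the origin (TCP) lies on the centre line of the jaws, within the pads' length; the fingertips stand 22 mm ahead of it and the grasp point (between the pads) lies 3 mm ahead of it; z points along the fingers, y is the line along which they close (so a half turn about z gives the same grasp; the last joint's range is limited). The gripper opens to 85 mm and grips with 20 to 120 N. Pads are 22 mm wide; open, the fingers measure 114 mm over their backs; the gripper's body (76 mm by 85 mm) begins 54 mm behind the grasp point. The pads swing forward as they close: fully open they stand 13 mm farther back than shut.
Start: joints at [1.196, 0.411, -0.013, 1.596, 0.006, 1.134, -0.082], TCP at [0.189, -0.596, 0.253] pointing down, gripper open.
Joint ranges: [-2.95, 2.95], [-0.29, 1.99], [-1.47, 1.44], [0.14, 2.54], [-1.03, 4.17], [0.13, 1.85], [-2.86, 2.86]. Speed limits (rad/s): [2.39, 2.39, 3.01, 3.01, 3.14, 3.14, 3.14].

### API

Orientations are given as a rotation vector (axis times angle).
In Python, from plant import * gives the robot as it stands.
- The arm moves only by the tool arm_command, never from a script. Its argument "moves" is a list that holds one entry, the list of rows, each a list of 4 numbers: the shift along the tool's x, y, z as a fraction of full scale, then the turn about the tool's z as a fraction of full scale. In form: [[[x, y, z, spin], ...]]. A call has 1 to 8 rows; each row shifts and turns the commanded pose from where the row before left it, along the tool's axes as they then stand; what a row does not reach is not made up. Full scale, the value 1, is 500 mm for a shift and 30 degrees for a turn. A row lasts 1/8 s, in which the tool goes at most 62.5 mm and 10.7 degrees, less where a joint would pass 70% of its speed; a pose out of reach is approached as far as the arm can. A call with a number of a shift or a turn outside -1 to 1 is refused whole. A call with a gripper value outside its range is refused whole. "claw" is the opening, from -1 (shut) to 1 (fully open), set as the call begins (left out, the last holds). The fingers move at their own pace and stop on an object; "grip_force" is the grip in N (left out, the last holds). Time passes only in rows, so rows that do not move let the fingers close. It gives the time, the measured TCP pose, the force, the opening and the grip force at its end, in the units of the state.
- get_obs(): the state, without advancing time (a new reading comes with each control period).
- camera(name): name is "scene" or "top"; returns the picture (420x560x3 uint8, red, green, blue); there is no depth.
- camera_info(name): a dict with "fx", "fy", "cx", "cy" (pixels), "R" (3x3) and "t" (3): a world point X has camera coordinates R X + t. Camera axes: x right, y down, z forward; pixel columns grow to the right and rows downward; lengths in m; the calibration is good to about 2 mm. A picture is of the moment at which its call begins. camera_info takes no time and is no camera call.
- sign_off(): hands the job in; it is judged then, once.
The state is a dict: "time": time; "joint_positions": joint angles; "dq": joint speeds; "joint_torque": joint torques, N m; "tcp_pos": TCP position; "eef_rot": TCP orientation; "ft_force": force on the tool from outside, world axes, zero at the start; "wrist_torque": the same for the moment, N m; "width": opening from 0.0 (shut) to 1.0 (fully open); "grasp_force": force on a finger pad.
Only numpy, scipy, OpenCV 4.12 (cv2) and the standard library are available. Lean on these libraries where they do the work, as an engineer would, in place of code of your own. Each camera call takes 0.05 s, during which the arm holds its last target. There are 200 camera calls.

## Working session

There is one attempt and no reset: what is moved stays moved. The work goes in short steps, Python scripts to look and compute and a tool call to move; the robot and the scene stay as the last step left them, time stands still between calls to the robot, and variables do not carry over. Pictures are saved under pics/ and viewed, at most 10 in all, crops included, and the job is handed in when it is done.

Besides the shell and the picture viewer there is one more tool, called after ">>>" as name([rows], argument=value, ...), one row to a line, values as JSON. arm_command: Moves the arm, as the interface text tells. Its arguments: {"type":"object","properties":{"moves":{"type":"array","items":{"type":"array","items":{"type":"array","items":{"type":"number","minimum":-1,"maximum":1}}}},"claw":{"type":"number"},"grip_force":{"type":"number"}},"required":["moves"]}

```bash
mkdir -p pics; python3 - <<'E'
from plant import *
import cv2
o=get_obs();print({k:(o[k]) for k in o})
for n in("scene","top"):
    cv2.imwrite(f"pics/{n}0.png",camera(n)[:,:,::-1]);i=camera_info(n);print(n,i)
E
```

```text
{'time': 0.0, 'joint_positions': array([ 1.19582879,  0.41188702, -0.0127171 ,  1.59707095,  0.00560013,
        1.13428238, -0.08222833]), 'dq': array([ 0.00012078,  0.00100129, -0.00057151, -0.00153798,  0.00018323,
       -0.00022762, -0.00190708]), 'joint_torque': array([-6.03205572e-04, -6.00626922e+01,  6.82573132e-01, -2.99402279e+01,
        1.39341911e-02,  1.06599106e-02, -1.69627674e-05]), 'tcp_pos': array([ 0.18856007, -0.59538617,  0.25245002]), 'eef_rot': array([-3.10315565e+00, -4.79743690e-01,  5.60481937e-04]), 'ft_force': array([ 0.24648971,  0.57053419, -0.16752508]), 'wrist_torque': array([0.06054579, 0.03650973, 0.00745806]), 'grasp_force': 0.0, 'width': 0.9980820852418539}
scene {'fx': 470.32930317809644, 'fy': 470.32930317809644, 'cx': 270.741271877401, 'cy': 214.54620482063342, 'R': array([[-0.52218752, -0.85275875, -0.01107746],
       [-0.65137996,  0.40718979, -0.64023482],
       [ 0.55047647, -0.327107  , -0.76809938]]), 't': array([0.41024614, 0.30852555, 0.84562118])}
top {'fx': 432.74133879718306, 'fy': 432.74133879718306, 'cx': 287.0405309885944, 'cy': 216.03112812715236, 'R': array([[-0.02640368, -0.99963998,  0.00477057],
       [-0.99215671,  0.02562216, -0.12234609],
       [ 0.12217981, -0.00796354, -0.99247603]]), 't': array([0.19053576, 0.51673798, 0.95338447])}
```

View pics/scene0.png

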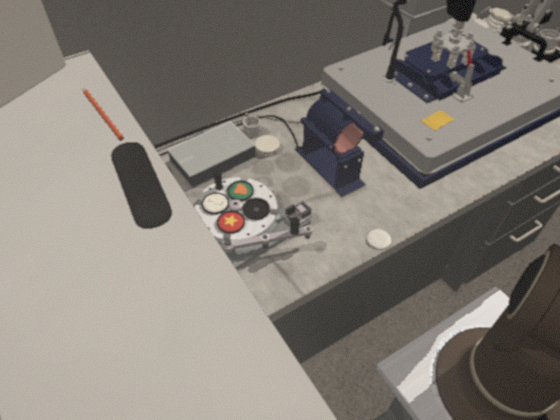

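View pics/top0.png

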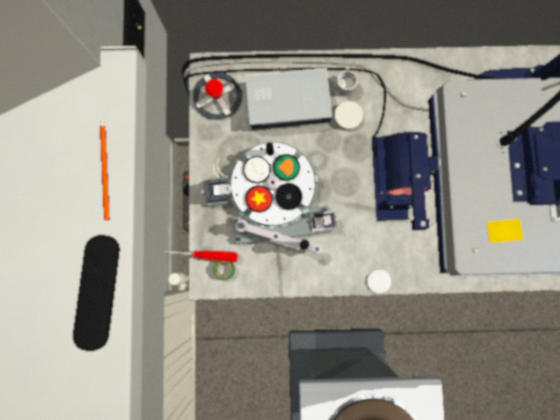

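```bash
python3 - <<'E'
import cv2,numpy as np
a=cv2.imread("pics/top0.png")[120:290,180:350];b=cv2.imread("pics/scene0.png")[160:280,180:330]
a=cv2.resize(a,(510,510),interpolation=2)
cv2.imwrite("pics/c1.png",a);cv2.imwrite("pics/c2.png",cv2.resize(b,(750,600),interpolation=2))
E
```

```text
(no output)
```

View pics/c1.png

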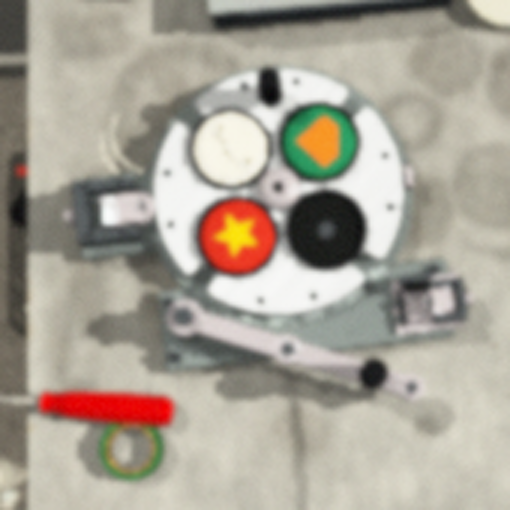

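View pics/c2.png

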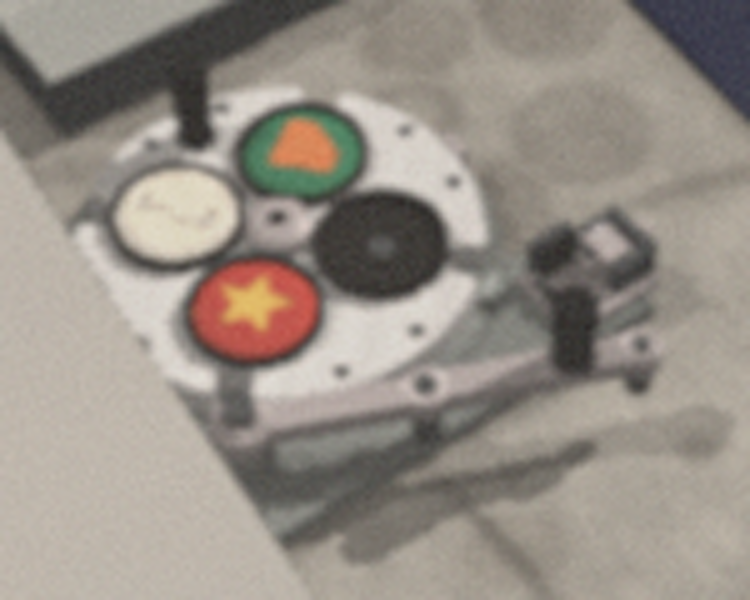

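```bash
cat > h.py <<'E'
from plant import *
import cv2,numpy as np
def ray(n,p):
    i=camera_info(n);R=np.array(i["R"]);c=-R.T@i["t"]
    d=R.T@np.array([(p[0]-i["cx"])/i["fx"],(p[1]-i["cy"])/i["fy"],1]);return c,d/np.linalg.norm(d)
def plane(n,p,z):
    c,d=ray(n,p);return c+d*(z-c[2])/d[2]
def tri(p,q):
    (a,u),(b,v)=ray("scene",p),ray("top",q)
    s=np.linalg.lstsq(np.c_[u,-v],b-a,rcond=None)[0]
    A,B=a+s[0]*u,b+s[1]*v;return (A+B)/2,np.linalg.norm(A-B)
def blobs(img,thr,box,name):
    x0,y0,x1,y1=box;g=img[y0:y1,x0:x1].max(2);m=(g<thr).astype(np.uint8)
    n,l,s,c=cv2.connectedComponentsWithStats(m)
    return [(np.round(c[k]+[x0,y0],1),s[k]+np.array([x0,y0,0,0,0])) for k in range(1,n) if s[k,4]>15]
E
python3 - <<'E'
from h import *
np.set_printoptions(precision=4,suppress=True)
for n,b in(("top",(225,135,335,260)),("scene",(195,165,320,250))):
    print(n,ray(n,(0,0))[0]); im=cv2.imread(f"pics/{n}0.png")
    for x in blobs(im,70,b,n):print(x[0],x[1])
S=lambda x,y:(180+x/5-.4,160+y/5-.4)
T=lambda x,y:(180+x/3-.33,120+y/3-.33)
for k,s,t in[("axle",S(278,217),T(279,187)),("nest",S(380,243),T(326,229)),("knobmid",S(193,107),T(269,86)),("red",S(255,310),T(238,236)),("white",S(176,216),T(230,148)),("green",S(302,151),T(319,141)),("handletop",S(573,293),T(374,373)),("leverend",S(641,344),T(412,387)),("pin",S(425,384),T(288,348)),("boxcorner",S(60,85),T(213,15))]:
    print(k,*tri(s,t))
print("pivot",plane("top",T(183,316),.054),"ptr",plane("top",T(408,175),.034),"det",plane("top",T(110,210),.04))
E
```

```text
top [0.4012 0.1848 1.0085]
[269.4 148.6] [267 143   6  12  59]
[288.2 196.2] [276 184  25  25 487]
[318.3 214.8] [314 213   9   4  26]
[303.7 244.5] [300 240   8  10  54]
scene [-0.0503  0.5008  0.8516]
[212.5 174.4] [195 165  40  24 374]
[255.7 208.4] [243 199  26  20 368]
[290.6 210.3] [287 206   8   9  45]
[294.2 225.4] [290 218   9  16 115]
axle [0.5984 0.2081 0.0464] 0.0014142273208829703
nest [0.5668 0.1733 0.038 ] 0.0010973833824949296
knobmid [0.6738 0.2129 0.0549] 0.0006696498388877791
red [0.5633 0.2401 0.0369] 0.0009787188028295335
white [0.6313 0.2448 0.0375] 0.0007593799518784267
green [0.6345 0.1766 0.0396] 0.00046333626344827384
handletop [0.4537 0.1438 0.0999] 0.0023577659569115643
leverend [0.445  0.1137 0.055 ] 0.001307931014492787
pin [0.4759 0.2038 0.0548] 0.0008563927975796363
boxcorner [0.7355 0.2552 0.0392] 0.0011136223048855164
pivot [0.5014 0.2804 0.054 ] ptr [0.6074 0.109  0.034 ] det [0.5849 0.3359 0.04  ]
```

>>> arm_command([
  [[0,0,-0.04,0.24],[0,0,-0.04,0.24],[0.037,-0.087,0,0],[0.037,-0.087,0,0],[0.037,-0.087,0,0],[0.037,-0.087,0,0],[0.037,-0.087,0,0],[0.037,-0.087,0,0]],
], claw=0.1, grip_force=40)

```text
time: 1.1
tcp_pos: [0.2853, -0.3274, 0.2931]
eef_rot: [-3.14, -0.087, 0.0]
ft_force: [1.0, 0.3, -0.1]
width: 0.552
grasp_force: 0.0
```

>>> arm_command([
  [[0.037,-0.087,0,0],[0.037,-0.087,0,0],[0.037,-0.087,0,0],[0.037,-0.087,0,0],[0.058,-0.097,0,0],[0.058,-0.097,0,0],[0.058,-0.097,0,0],[0,0,0,0]],
])

```text
time: 2.1
tcp_pos: [0.4292, 0.0029, 0.2932]
eef_rot: [-3.138, -0.098, -0.001]
ft_force: [-0.3, 0.4, 0.4]
width: 0.549
grasp_force: 0.0
```

>>> arm_command([
  [[0.085,-0.065,0,0],[0.085,-0.065,0,0],[0.085,-0.065,0,0],[0.085,-0.065,0,0],[0.085,-0.065,-0.0,0],[0.085,-0.065,0,0],[0,0,0,0],[0,0,0,0]],
])

```text
time: 3.1
tcp_pos: [0.6716, 0.2066, 0.2924]
eef_rot: [3.139, 0.087, -0.003]
ft_force: [-0.3, 0.7, 0.3]
width: 0.55
grasp_force: 0.0
```

>>> arm_command([
  [[0.003,-0.012,0.09,0],[0,0,0.09,0],[0,0,0.09,0],[0,0,0.06,0],[0,0,0.04,0],[0,0,0.04,0],[0,0,0.035,0],[0,0,0,0]],
])

```text
time: 4.1
tcp_pos: [0.6724, 0.2134, 0.0695]
eef_rot: [3.14, 0.087, -0.003]
ft_force: [-0.2, 0.2, 0.5]
width: 0.547
grasp_force: 0.0
```

```bash
python3 - <<'E'
from h import *
o=get_obs();print(o["tcp_pos"],o["ft_force"])
t=camera("top")[120:290,180:350];s=camera("scene")[130:250,180:300]
cv2.imwrite("pics/c3.png",np.hstack([cv2.resize(t,(400,400),interpolation=2),cv2.resize(s,(400,400),interpolation=2)])[:,:,::-1])
E
```

```text
[0.67243838 0.2133635  0.06945173] [-0.2241737   0.23554845  0.49238779]
```

View pics/c3.png

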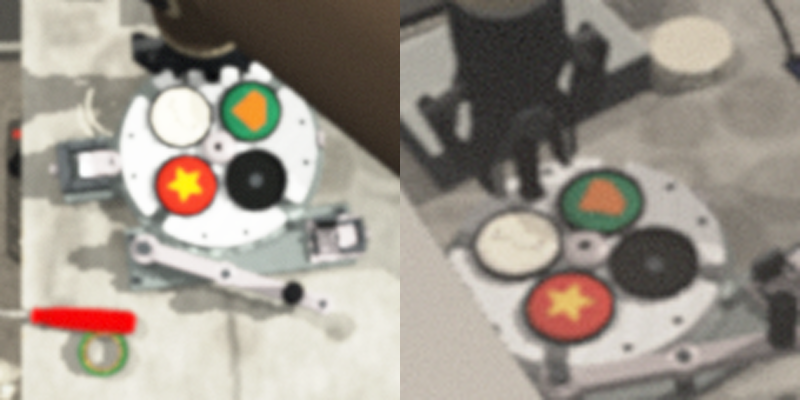

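The right panel shows the knob near (530,170) between the two fingers (490 and 565,150). The table has not moved.

>>> arm_command([
  [[0,0,0,0],[0,0,0,0],[0,0,0,0],[0,0,0,0]],
], claw=-1, grip_force=30)

```text
time: 4.7
tcp_pos: [0.6736, 0.2139, 0.0718]
eef_rot: [-3.14, -0.087, -0.002]
ft_force: [0.0, -0.3, 5.6]
width: 0.209
grasp_force: 29.5
```

>>> arm_command([
  [[-0.0006,-0.013,0,-0.1667],[-0.0006,-0.013,0,-0.1667],[-0.0006,-0.013,0,-0.1667],[-0.0006,-0.013,0,-0.1667],[-0.0006,-0.013,0,-0.1667],[-0.0006,-0.013,0,-0.1667],[-0.0006,-0.013,0,-0.1667],[-0.0006,-0.013,0,-0.1667]],
])

```text
time: 5.7
tcp_pos: [0.6538, 0.26, 0.0718]
eef_rot: [2.919, 1.158, 0.002]
ft_force: [-1.5, -2.3, 6.0]
width: 0.205
grasp_force: 29.6
```

>>> arm_command([
  [[-0.0002,-0.006,0,-0.08],[-0.0002,-0.006,0,-0.08],[-0.0002,-0.006,0,-0.08],[0,0,0,0],[0,0,0,0]],
])

```text
time: 6.32
tcp_pos: [0.6468, 0.2665, 0.0718]
eef_rot: [2.842, 1.336, 0.002]
ft_force: [-0.8, -2.0, 6.9]
width: 0.2
grasp_force: 29.7
```

```bash
python3 - <<'E'
from h import *
np.set_printoptions(precision=4,suppress=True)
o=get_obs();print(o["tcp_pos"],o["ft_force"])
t=camera("top")
cv2.imwrite("pics/t4.png",t[:,:,::-1]);c=cv2.resize(t[120:290,180:350],(510,510),interpolation=2)
cv2.imwrite("pics/c4.png",c[:,:,::-1])
for x in blobs(t,70,(225,135,335,260),"top"):print(x[0],x[1],plane("top",x[0],.037))
E
```

```text
[0.6468 0.2665 0.0718] [-0.7619 -1.9976  6.8969]
[277.8 164.4] [ 225  135  110   67 2853] [0.6408 0.1951 0.037 ]
[318.  214.9] [314 214   9   3  22] [0.5216 0.1069 0.037 ]
[303.8 244.4] [301 241   7   8  45] [0.4557 0.1411 0.037 ]
```

View pics/c4.png

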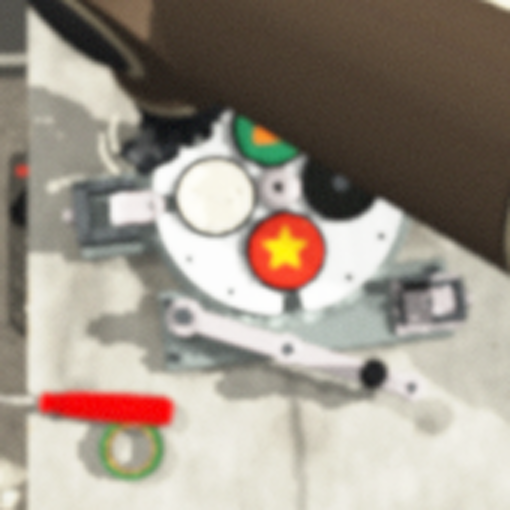

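The white and red nests now stand at (215,196) and (286,250), so the table is near its detent. I'll let go so that it can centre itself.

>>> arm_command([
  [[0,0,0,0],[0,0,0,0],[0,0,0,0],[0,0,-0.06,0],[0,0,-0.09,0],[0,0,-0.09,0],[-0.09,0,-0.08,0],[-0.09,0,0,0]],
], claw=0.1)

```text
time: 7.38
tcp_pos: [0.5893, 0.1983, 0.2341]
eef_rot: [2.842, 1.339, 0.009]
ft_force: [0.8, -0.6, -0.5]
width: 0.549
grasp_force: 0.0
```

```bash
python3 - <<'E'
from h import *
np.set_printoptions(precision=4,suppress=True)
o=get_obs();print(o["tcp_pos"],o["ft_force"])
s=camera("scene");t=camera("top");cv2.imwrite("pics/s5.png",s[:,:,::-1]);cv2.imwrite("pics/t5.png",t[:,:,::-1])
for n,im,b in(("top",t,(225,135,335,260)),("scene",s,(195,165,320,250))):
  print(n)
  for x in blobs(im,70,b,n):print(x[0],x[1],plane(n,x[0],.037))
  # red nest
  r=((im[:,:,0]>150)&(im[:,:,1]<80)&(im[:,:,2]<90)).astype(np.uint8)
  k,l,st,c=cv2.connectedComponentsWithStats(r)
  for i in range(1,k):
    if st[i,4]>30:print("red",st[i],st[i,:2]+st[i,2:4]/2-.5,plane(n,st[i,:2]+st[i,2:4]/2-.5,.037))
cv2.imwrite("pics/c5.png",np.hstack([cv2.resize(t[120:290,180:350],(400,400),interpolation=2),cv2.resize(s[150:270,190:310],(400,400),interpolation=2)])[:,:,::-1])
E
```

```text
[0.5893 0.1983 0.2341] [ 0.7731 -0.6039 -0.5027]
top
[289.4 168.1] [ 236  135   99   69 2720] [0.6314 0.1687 0.037 ]
[245.8 160.5] [243 156   7  10  51] [0.6518 0.2683 0.037 ]
[317.9 214.8] [315 214   7   3  18] [0.5218 0.1071 0.037 ]
[303.9 244.4] [301 241   7   8  46] [0.4557 0.1409 0.037 ]
red [205  78  17  18 177] [213.   86.5] [0.8315 0.3426 0.037 ]
red [102 140   5  44 113] [104.  161.5] [0.6576 0.5933 0.037 ]
red [263 191  24  25 277] [274.5 203. ] [0.5514 0.2047 0.037 ]
red [194 251  43  11 353] [215. 256.] [0.435  0.3403 0.037 ]
scene
[211.1 172.8] [195 165  39  20 297] [0.7237 0.2081 0.037 ]
[202.5 195.8] [199 188   8  17  84] [0.6667 0.2594 0.037 ]
[252.4 196.6] [240 187  25  21 350] [0.6026 0.1617 0.037 ]
[290.6 210.3] [287 207   8   8  40] [0.5203 0.1091 0.037 ]
[294.3 225.5] [291 218   8  16 115] [0.479  0.1262 0.037 ]
```

View pics/c5.png

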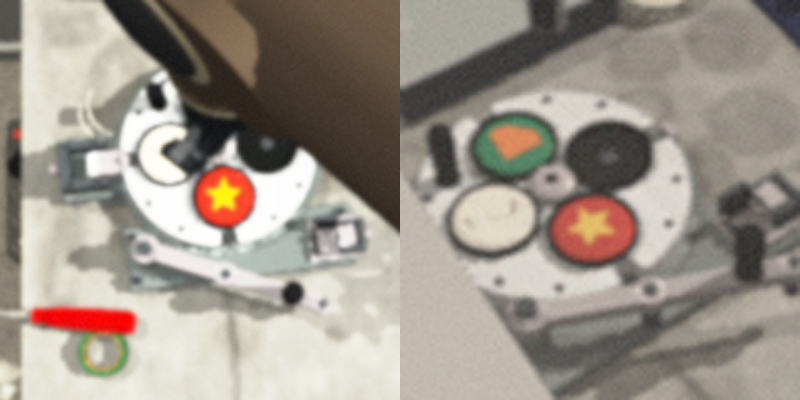

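>>> arm_command([
  [[0,0,0,-0.34],[0,0,0,-0.34],[0,0,0,0],[-0.064,-0.073,0,0],[-0.064,-0.073,0,0],[-0.064,-0.073,0,0],[0,0,0,0],[0,0,0,0]],
])

```text
time: 8.48
tcp_pos: [0.4548, 0.1429, 0.2312]
eef_rot: [2.563, 1.815, 0.002]
ft_force: [0.2, -0.9, 0.0]
width: 0.551
grasp_force: 0.0
```

```bash
python3 - <<'E'
from h import *
np.set_printoptions(precision=4,suppress=True)
o=get_obs();print(o["tcp_pos"],o["eef_rot"],o["joint_positions"])
print("catchblk",tri((290.6,210.3),(317.9,214.8)))
# handle: scene blob x 291..299,y218..234 ; top of handle ~ (294.3,220)
print("handle mid/top",tri((294.3,225.5),(303.9,244.4)),tri((294.3,220),(304.1,244.4)),plane("top",(303.9,244.4),.09))
E
```

```text
[0.4548 0.1429 0.2312] [2.5634 1.8151 0.0022] [ 0.4451  0.3429 -1.0284  1.9248  0.3374  1.0582 -1.0648]
catchblk (array([0.5225, 0.1072, 0.0336]), np.float64(0.0007649052815773676))
handle mid/top (array([0.454 , 0.1431, 0.075 ]), np.float64(0.001298881082531993)) (array([0.4531, 0.1439, 0.0948]), np.float64(0.0020615840282338376)) [0.4528 0.1433 0.09  ]
```

Handle confirmed at (0.454, 0.143), with its top at z ≈ 0.095. Descending 0.149 m and gripping.

>>> arm_command([
  [[0,0,0.08,0],[0,0,0.08,0],[0,0,0.07,0],[0,0,0.04,0],[0,0,0.027,0],[0,0,0,0],[0,0,0,0]],
])

```text
time: 9.35
tcp_pos: [0.4545, 0.1433, 0.0829]
eef_rot: [2.561, 1.819, 0.002]
ft_force: [-0.3, -0.2, 0.9]
width: 0.548
grasp_force: 0.0
```

>>> arm_command([
  [[0,0,0,0],[0,0,0,0],[0,0,0,0],[0,0,0,0]],
], claw=-1, grip_force=30)

```text
time: 9.85
tcp_pos: [0.4545, 0.1427, 0.083]
eef_rot: [2.561, 1.819, 0.002]
ft_force: [0.8, -0.7, 6.4]
width: 0.225
grasp_force: 29.3
```

>>> arm_command([
  [[0.0004,0.0152,0,-0.1],[0.0004,0.0152,0,-0.1],[0.0004,0.0152,0,-0.1],[0.0004,0.0152,0,-0.1],[0.0004,0.0152,0,-0.1],[0,0,0,0]],
])

```text
time: 10.6
tcp_pos: [0.4923, 0.1351, 0.083]
eef_rot: [2.301, 2.137, 0.003]
ft_force: [0.3, -0.9, 7.1]
width: 0.225
grasp_force: 29.4
```

>>> arm_command([
  [[0.0001,0.0051,0,-0.0333],[0.0001,0.0051,0,-0.0333],[0.0001,0.0051,0,-0.0333],[0,0,0,0]],
])

```text
time: 11.1
tcp_pos: [0.4996, 0.1348, 0.083]
eef_rot: [2.244, 2.197, 0.002]
ft_force: [0.2, 0.1, 6.0]
width: 0.226
grasp_force: 29.3
```

Lever at about 0.11 rad with no resistance. From here, small steps.

>>> arm_command([
  [[0,0.004,0,-0.026],[0,0.004,0,-0.026],[0,0,0,0]],
])

```text
time: 11.48
tcp_pos: [0.5022, 0.1347, 0.083]
eef_rot: [2.215, 2.228, -0.001]
ft_force: [-6.3, -1.4, 10.0]
width: 0.226
grasp_force: 29.6
```

>>> arm_command([
  [[0,0.003,0,-0.02],[0,0.003,0,-0.02],[0,0,0,0]],
])

```text
time: 11.85
tcp_pos: [0.5042, 0.1348, 0.0829]
eef_rot: [-2.191, -2.251, 0.004]
ft_force: [-9.0, -0.9, 13.6]
width: 0.227
grasp_force: 30.0
```

>>> arm_command([
  [[0,0.002,0,-0.013],[0,0.002,0,-0.013],[0,0,0,0]],
])

```text
time: 12.22
tcp_pos: [0.507, 0.1349, 0.083]
eef_rot: [2.176, 2.266, -0.002]
ft_force: [-5.4, -1.6, 9.9]
width: 0.23
grasp_force: 29.7
```

>>> arm_command([
  [[0,0.002,0,-0.013],[0,0,0,0]],
])

```text
time: 12.48
tcp_pos: [0.5088, 0.135, 0.083]
eef_rot: [2.168, 2.273, 0.001]
ft_force: [-2.7, -0.8, 6.5]
width: 0.227
grasp_force: 29.4
```

>>> arm_command([
  [[0,0.002,0,-0.013],[0,0,0,0]],
])

```text
time: 12.72
tcp_pos: [0.5107, 0.1351, 0.083]
eef_rot: [2.16, 2.279, 0.003]
ft_force: [1.8, 0.8, 5.2]
width: 0.227
grasp_force: 29.4
```

Click felt: the force fell from -9 N to +1.8 N. I'll ease it on to the buffer.

>>> arm_command([
  [[0,0.002,0,-0.013],[0,0,0,0]],
])

```text
time: 12.98
tcp_pos: [0.5123, 0.1352, 0.0831]
eef_rot: [2.152, 2.286, 0.004]
ft_force: [5.7, 0.6, 7.1]
width: 0.223
grasp_force: 29.4
```

>>> arm_command([
  [[0,0.002,0,-0.013],[0,0,0,0]],
])

```text
time: 13.22
tcp_pos: [0.5129, 0.1352, 0.083]
eef_rot: [2.145, 2.294, 0.003]
ft_force: [4.7, -0.7, 7.1]
width: 0.228
grasp_force: 29.5
```

>>> arm_command([
  [[0,0.002,0,0],[0,0,0,0]],
])

```text
time: 13.48
tcp_pos: [0.5131, 0.1352, 0.083]
eef_rot: [2.145, 2.294, 0.001]
ft_force: [1.8, -1.3, 10.1]
width: 0.222
grasp_force: 29.7
```

>>> arm_command([
  [[0,0.002,0,0],[0,0,0,0]],
])

```text
time: 13.72
tcp_pos: [0.5134, 0.1352, 0.083]
eef_rot: [2.145, 2.295, -0.001]
ft_force: [-1.9, -2.1, 12.0]
width: 0.229
grasp_force: 29.9
```

>>> arm_command([
  [[0,0.002,0,0],[0,0,0,0],[0,0,0,0]],
])

```text
time: 14.1
tcp_pos: [0.5136, 0.1352, 0.083]
eef_rot: [2.145, 2.296, -0.003]
ft_force: [-4.9, -1.2, 15.8]
width: 0.227
grasp_force: 30.1
```

>>> arm_command([
  [[0,-0.003,0,0],[0,0,0,0],[0,0,0,0],[0,0,0,0],[0,0,-0.06,0],[0,0,-0.09,0],[0,0,-0.09,0],[0,0,0,0]],
], claw=0.1)

```text
time: 15.1
tcp_pos: [0.5147, 0.1361, 0.2054]
eef_rot: [2.143, 2.293, 0.007]
ft_force: [-0.1, -0.9, 0.1]
width: 0.55
grasp_force: 0.0
```

>>> arm_command([
  [[-0.09,-0.05,0,0],[-0.09,-0.05,0,0],[-0.09,-0.05,0,0],[0,0,0,0],[0,0,0,0]],
])

```text
time: 15.72
tcp_pos: [0.4475, -0.0046, 0.202]
eef_rot: [-2.146, -2.294, -0.0]
ft_force: [0.2, 0.3, 0.3]
width: 0.551
grasp_force: 0.0
```

```bash
python3 - <<'E'
from h import *
np.set_printoptions(precision=4,suppress=True)
o=get_obs();print(o["tcp_pos"],o["ft_force"])
s=camera("scene");t=camera("top")
for n,im,b in(("top",t,(225,135,335,260)),("scene",s,(195,165,320,250))):
  print(n)
  for x in blobs(im,70,b,n):print(x[0],x[1],plane(n,x[0],.037))
cv2.imwrite("pics/c6.png",np.hstack([cv2.resize(t[120:290,180:350],(400,400),interpolation=2),cv2.resize(s[150:270,190:310],(400,400),interpolation=2)])[:,:,::-1])
E
```

```text
[ 0.4475 -0.0046  0.202 ] [0.164  0.3432 0.3008]
top
[245.8 160.5] [243 156   7  10  53] [0.6518 0.2683 0.037 ]
[293.1 180. ] [281 168  26  25 475] [0.6034 0.161  0.037 ]
[306.4 217.6] [303 213   8  10  66] [0.5161 0.1334 0.037 ]
scene
[211.2 172.7] [195 165  40  20 289] [0.7239 0.2077 0.037 ]
[202.6 196.2] [199 188   8  17  84] [0.6654 0.2598 0.037 ]
[252.3 196.5] [240 187  25  21 346] [0.603  0.1618 0.037 ]
[282.5 206.3] [279 199   8  16 103] [0.5402 0.1183 0.037 ]
```

View pics/c6.png

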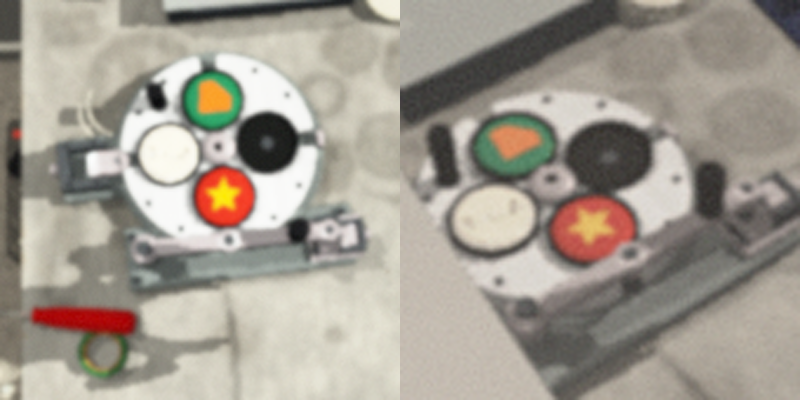

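The lever lies closed in the catch, with the handle at top (306,218), so x ≈ 0.513, the same as when gripped. The nest is at (0.603, 0.161), in line with the pointer.

```bash
python3 - <<'E'
from h import *
print(tri((282.5,206.3),(306.4,217.6)))
print(sign_off())
E
```

```text
(array([0.51191214, 0.13588171, 0.0755161 ]), np.float64(0.0011929282893334845))
the job is handed in; nothing more can be done
None
```

The job is handed in, but `sign_off` returned no verdict. The empty nest measured within about 1 mm of the pointer place with the table in its detent. The lever clicked past the catch roller and onto the buffer under about 5 N of push, and the shell, tape and screwdriver were not touched.

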